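# Hardness test read through the inspection mirror

### The job

Take a hardness reading: push the red lever of the tester all the way down to its stop and let it spring fully back up. Then take the sprung inspection mirror by its green grip bar and turn it until the blue camera sees the orange gauge's dial centred in the mirror. Finish still holding the bar with the mirror steady at that angle (it springs away if let go), and leave the mug, the brass block and the screwdriver where they are.

Things in the scene. Friction and masses are not known exactly. Their poses are not given: they have to be found in the camera images.
- tester: hardness tester, fixed: grey base 170 x 170 x 20 mm, two steel columns with a grey block on top (270 mm high), a red-ended lever, and an orange round gauge (60 mm across) on a head that the lever lowers 12 mm onto a rubber sample. Origin at the centre of the base's underside, z up. The dial faces its +y; the lever points to its -x in the plane y = -50 mm. Place and yaw vary
- lever (a joint): tester lever angle, rad: 0 = up at rest (its outer end 20 degrees above level), grows as it is pushed down, stop at 0.60 (14 degrees below level). A spring always returns it to 0; about 3 N down on the pad starts it and about 7 N holds it at the stop. It falls and rises in a vertical plane
- lever_pad (a point): centre of the upper face of the red pad at the lever's outer end (pad 40 mm along the lever, 36 mm across, 14 mm thick); moves with the lever, 180 mm from the hinge, at height about 0.313 m at rest and about 0.207 m at the stop.
- lever_hinge (a point): the lever's hinge, in the top block of the tester, 245 mm above the bench; hinge axis along the tester's y
- dial (a point): red dot (14 mm) at the centre of the white dial of the orange gauge, 140 mm above the bench at rest, the same height as the camera lens and the mirror's centre; the dial faces the mirror roughly
- station: fixed reading station: black round foot 130 mm across under the mirror, aluminium rail 40 mm wide, and at its end a blue camera 44 mm square on a post (162 mm high). Origin on the bench under the mirror's upright axis; its x axis points from the mirror to the camera along the rail. Place and yaw vary
- lens (a point): front of the camera lens, 140 mm above the bench, 130 mm from the mirror's axis, looking at the middle of the mirror
- mirror: inspection mirror, 72 x 76 mm, in a black frame 80 x 84 mm, centre 140 mm and top edge 182 mm up, on an upright axis in its silvered face. At rest it faces the camera, on a stop; it turns only clockwise seen from above, to a stop at 1.25 rad. A spring drives it back (0.06 N m at rest, 0.18 at 1 rad). Origin on the bench on the axis; x = outward normal of the face, z up
- mirror_bar (a point): centre of the green grip bar on top of the mirror, turning with it: 14 mm thick along its x, 50 mm long along its y, 34 mm tall; the centre is on the turning axis, 216 mm above the bench; 16 mm of clear space below it down to the mirror's frame. Its x axis is the mirror's outward normal
- sight (a point): on the mirror's axis, 140 mm up, fixed to the yellow pointer (90 mm long, just above the black foot) that is geared to turn twice as far as the mirror: its x axis is the camera's line of sight after reflection. The mirror is right when this line runs through the dial's centre: its normal then halves the angle between the directions to lens and dial
- mug: steel mug, 72 mm across, 80 mm tall, loose; leave alone. Origin under its centre
- block: brass reference block 50 x 50 x 20 mm, loose; leave alone. Origin under its centre
- driver: yellow-handled screwdriver 180 mm long lying on the bench, loose; leave alone. x along its length

How it is judged:
By the outcome, as a careful person would: the job done as asked, in the order asked, and still so for the second after the job is handed in, while the arm keeps its last pose, push and grip.
It also fails if it takes over 51 s, if anything falls off the work surface, if the arm or the gripper's body presses on something with over 40 N, if the wrist force passes 120 N, or if a joint passes its speed limit or range.

### The arm

A 7-joint arm with a two-finger parallel gripper is mounted at the origin on the work surface. World frame = base frame: x ahead of the robot, y to its left, z up, the work surface at z = 0. Lengths are in mm, angles in rad, forces in N, time in s.
With the tool pointing down it reaches from about 425 to 825 mm from the base axis. Payload 3.6 kg.
Tool frame: the origin (TCP) lies midway between the tips of the shut fingers; the grasp point (between the pads) lies pinch_z behind it (pinch_z is the distance from the TCP to the grasp point, in mm); z points along the fingers, y is the line along which they close (so a half turn about z gives the same grasp; the last joint's range is limited). The gripper opens to 85 mm and grips with 20 to 120 N. Pads are 22 mm wide; open, the fingers measure 114 mm over their backs; the gripper's body (76 mm by 85 mm) begins 54 mm behind the grasp point. The pads swing forward as they close: fully open they stand 13 mm farther back than shut.
Start: joints at [-1.204, 0.615, -0.013, 1.423, 0.008, 1.103, -0.04], TCP at [248.77, 600.48, 231.297] pointing down, gripper open.
Joint ranges: [-3.12, 3.12], [-0.3, 2.06], [-1.34, 1.32], [0.26, 2.42], [-1.36, 4.5], [0.01, 1.98], [-2.84, 2.84]. Speed limits (rad/s): [2.79, 2.79, 3.14, 3.14, 3.14, 3.14, 3.14].

### API

Orientations are given as a rotation vector (axis times angle).
In Python, from station import get_obs, get_image, calibration, sign_off, pinch_z gives the robot as it stands. The module is installed in compiled form; this text tells all that it offers.
- The arm moves only by the tool step_arm, never from a script. Its argument "motion" is a list of rows, each a list of 3 entries, a list of its own where there are three numbers: the shift along the tool's x, y, z scaled (see below), then the turn, a rotation vector about the tool's x, y, z scaled (see below), then the closure, from 0 (fully open) to 1 (shut). A call has 1 to 12 rows; each row is the pose to reach, as a shift and turn from the pose commanded when the call began, along the tool's axes at that moment; what a row does not reach only later rows make up. The controller multiplies each number of a shift by 0.1 m and each number of a turn by pi/2 rad. A row lasts 1/12 s, in which the tool goes at most 41.7 mm and 7.16 degrees, less where a joint would pass 70% of its speed; a pose out of reach is approached as far as the arm can. A call with a number of a shift or a turn outside -1 to 1 is refused whole. A call with a gripper value outside its range is refused whole. The fingers move at their own pace and stop on an object; the grip force is fixed at half the most. Time passes only in rows, so rows that repeat a pose let the fingers close. It gives the time, the measured TCP pose, the force, the opening and the grip force at its end, in the units of the state.
- get_obs(): the state, without advancing time (a new reading comes with each control period).
- get_image(name): name is "scene" or "top"; returns (picture, depth): 400x640x3 uint8, blue, green, red; 400x640 float32, mm along the optical axis (not along the pixel's ray), 0 where there is no reading.
- calibration(name): a dict with "K" (3x3 intrinsics, pixels), "k1" (the pictures are not rectified: a ray, as slopes to the right and down, at radius r is drawn at 1 + k1 r^2 times it, then the intrinsics apply), "camera_from_world" (4x4, takes a point from world to camera coordinates). Camera axes: x right, y down, z forward; pixel columns grow to the right and rows downward; lengths in mm; the calibration is good to about 2 mm. A picture is of the moment at which its call begins. calibration takes no time and is no camera call.
- sign_off(): hands the job in; it is judged then, once.
The state is a dict: "clock": time; "joint_pos": joint angles; "joint_velocities": joint speeds; "effort": joint torques, N m; "ee_pos": TCP position; "tcp_rot": TCP orientation; "contact_force": force on the tool from outside, world axes, zero at the start; "torque": the same for the moment, N m; "grip_width": opening from 0.0 (shut) to 1.0 (fully open); "gripper_force": force on a finger pad.
Only numpy, scipy, OpenCV 4.12 (cv2) and the standard library are available. Lean on these libraries where they do the work, as an engineer would, in place of code of your own. Each camera call takes 0.05 s, during which the arm holds its last target. There are 200 camera calls.

## Working session

There is one attempt and no reset: what is moved stays moved. The work goes in short steps, Python scripts to look and compute and a tool call to move; the robot and the scene stay as the last step left them, time stands still between calls to the robot, and variables do not carry over. Pictures are saved under pics/ and viewed, at most 10 in all, crops included, and the job is handed in when it is done.

Besides the shell and the picture viewer there is one more tool, called after "Request:" as name([rows], argument=value, ...), one row to a line, values as JSON. step_arm: Moves the arm, as the interface text tells. Its arguments: {"type":"object","properties":{"motion":{"type":"array","items":{"type":"array"}}},"required":["motion"]}

```bash
mkdir -p pics
cat > h.py <<'E'
import numpy as np, cv2
from station import *
from scipy.spatial.transform import Rotation as R
def snap(n,f):
    im,d=get_image(n); cv2.imwrite(f'pics/{f}.png',im); np.save(f'pics/{f}.npy',d); return im,d
def ray(n,u,v):
    c=calibration(n);K=c['K'];T=np.array(c['camera_from_world']);k=c['k1']
    p=cv2.undistortPoints(np.array([[[u,v]]],float),np.array(K),np.array([k,0,0,0.]))[0,0]
    Ri=T[:3,:3].T; o=-Ri@T[:3,3]; return o,Ri@np.array([p[0],p[1],1])
def pt(n,u,v,depth):
    o,r=ray(n,u,v); return o+r*depth
def atz(n,u,v,z):
    o,r=ray(n,u,v); return o+r*(z-o[2])/r[2]
def tri(a,b):
    o1,r1=ray(*a);o2,r2=ray(*b);A=np.c_[r1,-r2];s=np.linalg.lstsq(A,o2-o1,rcond=None)[0]
    p=o1+r1*s[0];q=o2+r2*s[1];return (p+q)/2,np.linalg.norm(p-q)
def delta(pos,rot=None):
    o=get_obs();R0=R.from_rotvec(o['tcp_rot']);d=R0.inv().apply(np.array(pos)-o['ee_pos'])/100
    t=None if rot is None else (R0.inv()*rot).as_rotvec()/(np.pi/2)
    return d.round(3),t if t is None else t.round(3)
E
python3 - <<'E'
from h import *
snap('scene','s0');snap('top','t0')
o=get_obs();print(o,pinch_z)
for n in('scene','top'):
    c=calibration(n);print(c)
E
```

```text
{'clock': 0.1, 'joint_pos': array([-1.20449588,  0.61583364, -0.01261433,  1.42478485,  0.00809837,
        1.10339601, -0.04044007]), 'joint_velocities': array([-0.00045774, -0.00080608, -0.00135989, -0.00291618, -0.00042573,
        0.00048317, -0.00186018]), 'effort': array([ 1.81852134e-03, -4.70382071e+01,  2.60284748e-01, -1.71569681e+01,
        1.00679317e-02,  5.94081619e-03, -1.02690055e-05]), 'ee_pos': array([248.5249479 , 599.8473751 , 230.23145868]), 'tcp_rot': array([-0.61292986, -3.08077734,  0.00366249]), 'contact_force': array([ 0.16922699,  0.1677301 , -0.42866463]), 'torque': array([ 0.00387302,  0.06238175, -0.02754698]), 'gripper_force': 0.0, 'grip_width': 1.0006194563098827} 18.700000000000003
{'K': array([[500.92652505,   0.        , 313.24275081],
       [  0.        , 500.92652505, 195.51173029],
       [  0.        ,   0.        ,   1.        ]]), 'k1': -0.052134226105279464, 'camera_from_world': array([[ 5.70902903e-01,  8.20957794e-01,  9.90838013e-03,
        -2.96265193e+02],
       [ 4.55142180e-01, -3.06420446e-01, -8.36033555e-01,
        -1.13400379e+02],
       [-6.83312133e-01,  4.81803705e-01, -5.48588843e-01,
         1.77684489e+03],
       [ 0.00000000e+00,  0.00000000e+00,  0.00000000e+00,
         1.00000000e+00]])}
{'K': array([[453.27890332,   0.        , 316.18821097],
       [  0.        , 453.27890332, 198.47363313],
       [  0.        ,   0.        ,   1.        ]]), 'k1': -0.011085734999463302, 'camera_from_world': array([[ 2.21860750e-02, -9.99726662e-01,  7.37423779e-03,
        -4.39724802e+01],
       [-9.96498584e-01, -2.27079812e-02, -8.04668814e-02,
         5.92569220e+02],
       [ 8.06123408e-02, -5.56317325e-03, -9.96730004e-01,
         1.41140519e+03],
       [ 0.00000000e+00,  0.00000000e+00,  0.00000000e+00,
         1.00000000e+00]])}
```

View pics/s0.png

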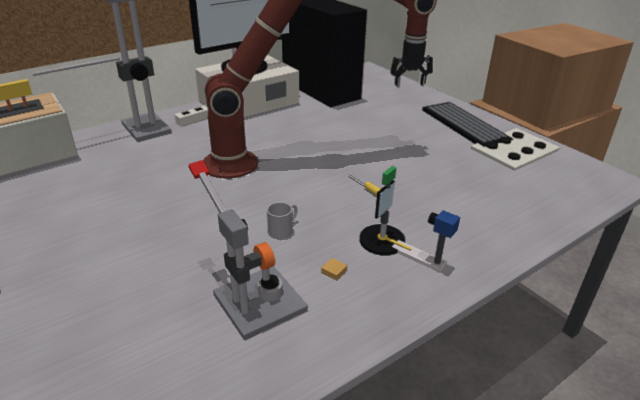

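View pics/t0.png

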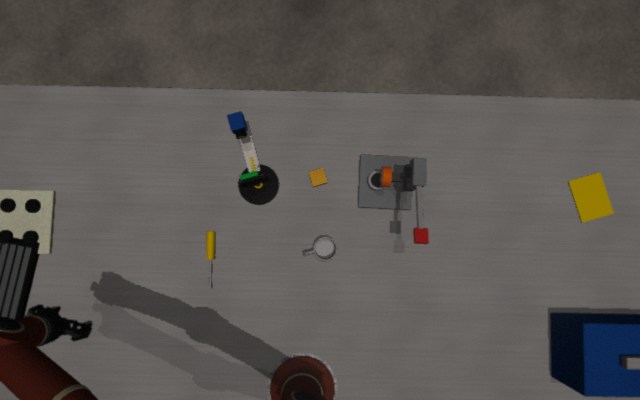

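The scene view shows the red pad near (199,169), the green bar at (389,176) and the orange gauge at (265,255). In the top view they sit at (421,236), (249,176) and (386,177). I'll enlarge the details.

Run:
```python
import cv2,numpy as np
s=cv2.imread('pics/s0.png');t=cv2.imread('pics/t0.png')
def z(i,x,y,w,h,k):return cv2.resize(i[y:y+h,x:x+w],None,fx=k,fy=k,interpolation=cv2.INTER_CUBIC)
a=np.vstack([z(t,220,100,100,120,5)[:300*2],]);b=z(t,350,145,80,120,5)[:, :300]
cv2.imwrite('pics/ct.png',np.hstack([z(t,225,105,60,100,6),z(t,352,150,73,100,6)]))
cv2.imwrite('pics/cs.png',np.hstack([z(s,190,150,100,150,4),z(s,360,160,100,150,4)]))
```

```text
(no output)
```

View pics/ct.png

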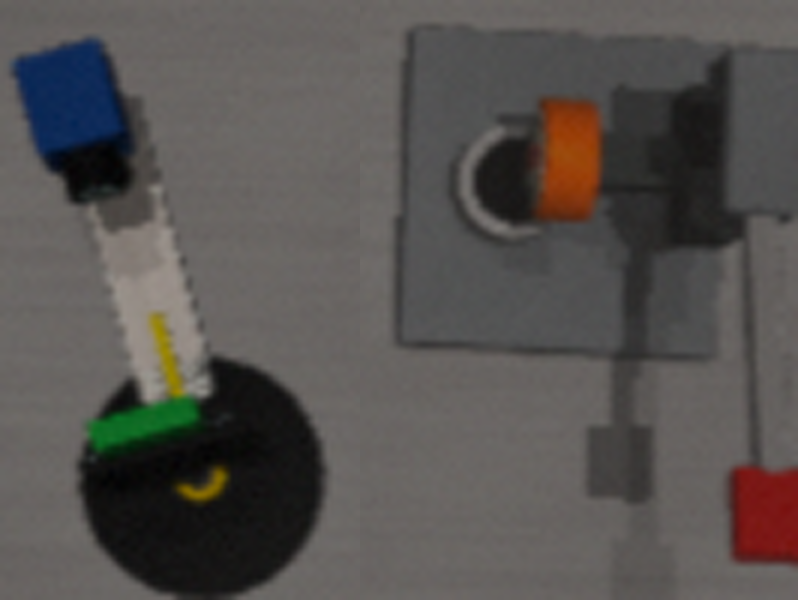

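View pics/cs.png

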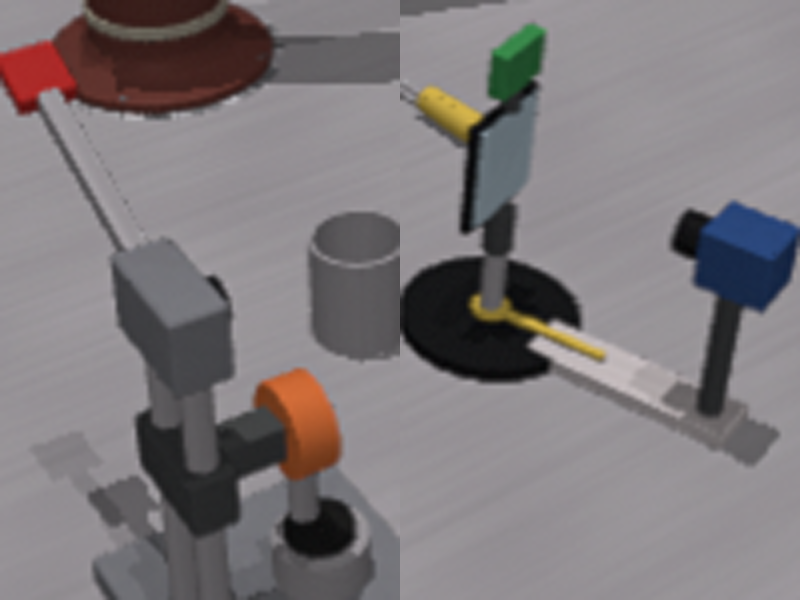

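The crops give usable pixel positions. In the top view: foot centre (258.7,184.5), bar top (249,175.7), camera top (236.8,121.3), and tester base corners (360.3,154.5), (358.7,207.2) and (411.2,209.2). In the scene view the pad top is at (199.5,168).

```bash
cat > m.py <<'E'
from h import *
np.set_printoptions(precision=1,suppress=True)
def mask(im,lo,hi):
    return cv2.inRange(cv2.cvtColor(im,cv2.COLOR_BGR2HSV),lo,hi)>0
def cloud(n,f,lo,hi,box):
    im=cv2.imread(f'pics/{f}.png');d=np.load(f'pics/{f}.npy');m=mask(im,lo,hi)&(d>0)
    b=np.zeros_like(m);x0,y0,x1,y1=box;b[y0:y1,x0:x1]=1
    v,u=np.nonzero(m&b);return np.array([pt(n,a,c,d[c,a]) for a,c in zip(u,v)]),u,v
E
python3 - <<'E'
from m import *
print('pad tri',tri(('scene',199.5,168),('top',421,236)))
red=((0,150,60),(5,255,255));gr=((50,150,50),(75,255,255));orr=((6,180,80),(14,255,255))
for nm,c,bs,bt in(('red',red,(185,155,215,180),(410,225,432,246)),('green',gr,(375,160,400,190),(235,165,262,190)),('or',orr,(250,235,282,275),(375,160,400,190))):
  for n,f,b in(('scene','s0',bs),('top','t0',bt)):
    P,u,v=cloud(n,f,*c,b);print(nm,n,len(P),P.mean(0),np.percentile(P,3,axis=0),np.percentile(P,97,axis=0),u.mean(),v.mean())
print('bar tri',tri(('scene',389.5,167.5+1),('top',249,175.7)))
foot=atz('top',258.7,184.5,8);cam=atz('top',236.8,121.3,162)
print('foot',foot,'bartop',atz('top',249,175.7,233),'cam',cam)
for p in((360.3,154.5),(358.7,207.2),(411.2,209.2)):print('base',atz('top',*p,20))
print('dial',atz('top',380.7,176.2,140), 'post foot',atz('scene',360+712/4-0,160+410/4,5))
print('pedestal',atz('scene',360+490/4,160+305/4,10))
E
```

```text
pad tri (array([ 481.9, -294.5,  309.6]), np.float64(2.4076228118030305))
red scene 213 [ 469.6 -290.5  301.9] [ 186.2 -313.5  116.1] [ 501.6 -159.6  319. ] 198.6150234741784 168.1361502347418
red top 201 [ 483.1 -293.6  314. ] [ 466.2 -309.5  306.7] [ 499.3 -278.   322. ] 420.60696517412936 235.28855721393035
green scene 85 [642.9 145.4 218.9] [634.2 131.2 205. ] [649.1 168.5 233.8] 387.9647058823529 176.7058823529412
green top 94 [636.7 156.8 228.5] [626.9 133.1 227.1] [647.7 178.5 237.6] 248.29787234042553 175.04255319148936
or scene 305 [ 667.3 -236.7  154.8] [ 641.6 -245.9  127.4] [ 682.2 -224.1  170.3] 265.0688524590164 254.9967213114754
or top 165 [ 651.  -230.6  165.4] [ 627.  -242.7  152.1] [ 678.1 -219.1  173.9] 386.6545454545454 176.0969696969697
bar tri (array([634.6, 154.5, 236.2]), np.float64(2.1887152295394032))
foot [635.5 154.6   8. ] bartop [634.3 154.1 233. ] cam [801.4 205.2 162. ]
base [ 738.3 -168.8   20. ]
base [ 569.  -166.2   20. ]
base [ 566.4 -333.1   20. ]
dial [ 653.7 -217.2  140. ] post foot [950.6 438.4   5. ]
pedestal [792.1 399.2  10. ]
```

The axis comes out at about (635,154.5), with the camera bearing about 16.7°. The dial is at about (653,−218), so the mirror has to turn about 52° clockwise. The pad is at about (482,−295,312). All of these fit the stated sizes and reach.

Next I raise the tool, turn it to line up with the bar, shut the fingers and start towards the lever.

Request:
step_arm([
  [[-1,-1,-1],[0,0,0.563],1],
  [[-1,-1,-1],[0,0,0.563],1],
  [[-1,-1,-1],[0,0,0.563],1],
  [[-1,-1,-1],[0,0,0.563],1],
  [[-1,-1,-1],[0,0,0.563],1],
  [[-1,-1,-1],[0,0,0.563],1],
  [[-1,-1,-1],[0,0,0.563],1],
  [[-1,-1,-1],[0,0,0.563],1],
  [[-1,-1,-1],[0,0,0.563],1],
  [[-1,-1,-1],[0,0,0.563],1],
])

```text
clock: 0.93
ee_pos: [302.6, 469.8, 330.8]
tcp_rot: [1.869, 2.525, -0.002]
contact_force: [-0.1, 0.4, 0.6]
grip_width: -0.002
gripper_force: 0.0
```

Run:
```python
from h import *
o=get_obs();print(o['clock'],o['ee_pos'],o['joint_pos'],o['contact_force'])
f=np.radians(16.7);a=(f+np.pi/2)/2;T=R.from_rotvec(np.pi*np.array([np.cos(a),np.sin(a),0]))
print(R.from_rotvec(o['tcp_rot']).as_matrix().round(3))
for p in((480,160,360),(478,-296,345)):print(delta(p,T))
```

```text
0.9333 [302.56601948 469.84733048 330.8231576 ] [-1.18329575  0.39446172  0.21955594  1.5359962  -0.08913405  1.22204841
 -0.65271016] [-0.08322332  0.41094916  0.55533821]
[[-0.292  0.956 -0.001]
 [ 0.956  0.292 -0.001]
 [-0.001 -0.001 -1.   ]]
(array([-3.482,  0.79 , -0.29 ]), array([-0.001,  0.   ,  0.003]))
(array([-7.837, -0.562, -0.136]), array([-0.001,  0.   ,  0.003]))
```

Request:
step_arm([
  [[-1,0.3,-0.1],[0,0,0],1],
  [[-1,0.3,-0.1],[0,0,0],1],
  [[-1,0.3,-0.1],[0,0,0],1],
])

```text
clock: 1.18
ee_pos: [363.9, 378.3, 341.6]
tcp_rot: [1.874, 2.517, -0.001]
contact_force: [1.0, -0.4, -0.6]
grip_width: -0.0
gripper_force: 0.0
```

Request:
step_arm([
  [[-1,0.3,-0.1],[0,0,0],1],
  [[-1,0.3,-0.1],[0,0,0],1],
  [[-1,0.3,-0.1],[0,0,0],1],
])

```text
clock: 1.43
ee_pos: [421.4, 290.3, 351.9]
tcp_rot: [1.876, 2.515, -0.001]
contact_force: [1.2, 0.1, 0.5]
grip_width: 0.001
gripper_force: 0.0
```

Request:
step_arm([
  [[-1,0.3,-0.1],[0,0,0],1],
  [[-1,0.3,-0.1],[0,0,0],1],
  [[-1,0.3,-0.1],[0,0,0],1],
])

```text
clock: 1.68
ee_pos: [478.6, 203.0, 361.9]
tcp_rot: [1.876, 2.515, -0.002]
contact_force: [0.5, -0.3, 0.9]
grip_width: -0.002
gripper_force: 0.0
```

Request:
step_arm([
  [[-1,-0.3,0],[0,0,0],1],
  [[-1,-0.3,0],[0,0,0],1],
  [[-1,-0.3,0],[0,0,0],1],
])

```text
clock: 1.93
ee_pos: [476.2, 98.0, 361.4]
tcp_rot: [1.878, 2.516, -0.005]
contact_force: [0.0, -2.1, 1.0]
grip_width: 0.0
gripper_force: 0.0
```

Request:
step_arm([
  [[-1,-0.3,0],[0,0,0],1],
  [[-1,-0.3,0],[0,0,0],1],
  [[-1,-0.3,0],[0,0,0],1],
])

```text
clock: 2.18
ee_pos: [475.7, -6.1, 361.6]
tcp_rot: [1.877, 2.516, -0.004]
contact_force: [0.4, -1.0, -0.4]
grip_width: 0.006
gripper_force: 0.0
```

Request:
step_arm([
  [[-1,-0.3,0],[0,0,0],1],
  [[-1,-0.3,0],[0,0,0],1],
  [[-1,-0.3,0],[0,0,0],1],
  [[-1,-0.3,0],[0,0,0],1],
  [[-1,-0.3,0],[0,0,0],1],
  [[-1,-0.3,0],[0,0,0],1],
])

```text
clock: 2.68
ee_pos: [476.8, -103.2, 361.0]
tcp_rot: [-1.868, -2.524, -0.001]
contact_force: [-0.4, -0.2, 0.4]
grip_width: 0.005
gripper_force: 0.0
```

Run:
```python
from h import *
o=get_obs();print(o['clock'],o['ee_pos'],o['joint_pos'],o['contact_force'])
print(delta((479,-296,345)))
```

```text
2.6833 [ 476.77122866 -103.17888264  360.95708228] [-0.19156518  0.26739345  0.48170579  1.66489031 -0.13062528  1.24215557
  0.61436634] [-0.36453445 -0.18681068  0.38941602]
(array([-1.851, -0.542,  0.157]), None)
```

Request:
step_arm([
  [[-0.925,-0.27,0],[0,0,0],1],
  [[-0.925,-0.27,0],[0,0,0],1],
  [[-0.925,-0.27,0],[0,0,0],1],
])

```text
clock: 2.93
ee_pos: [476.8, -205.2, 361.4]
tcp_rot: [1.874, 2.518, -0.006]
contact_force: [-0.9, -0.4, 0.6]
grip_width: 0.002
gripper_force: 0.0
```

Request:
step_arm([
  [[-0.925,-0.27,0.15],[0,0,0],1],
  [[-0.925,-0.27,0.15],[0,0,0],1],
  [[-0.925,-0.27,0.15],[0,0,0],1],
  [[-0.925,-0.27,0.15],[0,0,0],1],
  [[-0.925,-0.27,0.15],[0,0,0],1],
])

```text
clock: 3.35
ee_pos: [479.2, -295.8, 345.6]
tcp_rot: [-1.869, -2.523, -0.002]
contact_force: [-0.1, 0.9, -0.8]
grip_width: 0.003
gripper_force: 0.0
```

Run:
```python
from h import *
o=get_obs();print(o['clock'],o['ee_pos'],o['contact_force'])
im,d=snap('scene','s1')
cv2.imwrite('pics/cs1.png',cv2.resize(im[60:260,130:290],None,fx=3,fy=3,interpolation=cv2.INTER_CUBIC))
```

```text
3.35 [ 479.20721459 -295.77915097  345.60289894] [-0.07280291  0.90976881 -0.82044507]
```

View pics/cs1.png

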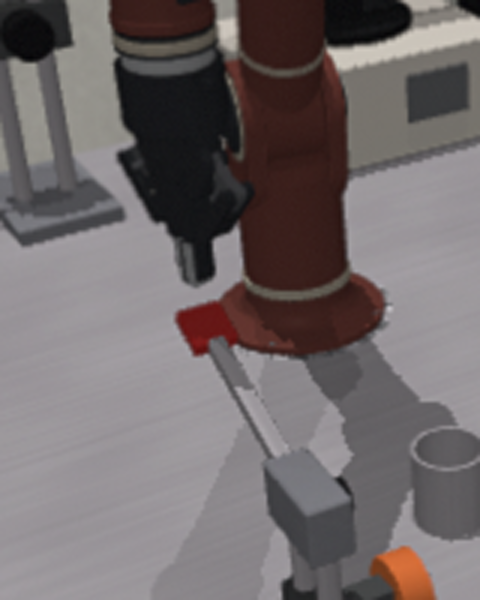

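The fingertips at (198,280) sit about 30 mm above the pad at (208,328), with x short by a few mm. I push down with a small +x correction.

Request:
step_arm([
  [[-0.01,0.05,0.2],[0,0,0],1],
  [[-0.01,0.05,0.35],[0,0,0],1],
  [[-0.01,0.05,0.5],[0,0,0],1],
  [[-0.01,0.05,0.65],[0,0,0],1],
  [[-0.01,0.05,0.8],[0,0,0],1],
  [[-0.01,0.05,0.95],[0,0,0],1],
  [[-0.01,0.05,0.95],[0,0,0],1],
])

```text
clock: 3.98
ee_pos: [483.5, -293.9, 250.2]
tcp_rot: [-1.865, -2.524, -0.0]
contact_force: [-2.0, 0.9, 5.4]
grip_width: 0.002
gripper_force: 2.6
```

Request:
step_arm([
  [[0,-0.03,0.15],[0,0,0],1],
  [[0,-0.05,0.3],[0,0,0],1],
  [[0,-0.05,0.4],[0,0,0],1],
  [[0,-0.05,0.4],[0,0,0],1],
  [[0,-0.05,0.4],[0,0,0],1],
])

```text
clock: 4.4
ee_pos: [482.7, -295.8, 213.8]
tcp_rot: [1.863, 2.523, 0.007]
contact_force: [1.1, 1.4, 8.5]
grip_width: 0.005
gripper_force: 3.4
```

Request:
step_arm([
  [[0,-0.03,0.05],[0,0,0],1],
  [[0,-0.03,0.05],[0,0,0],1],
  [[0,-0.03,0.05],[0,0,0],1],
])

```text
clock: 4.65
ee_pos: [481.3, -296.8, 210.3]
tcp_rot: [1.86, 2.52, 0.009]
contact_force: [2.1, 3.3, 9.9]
grip_width: -0.001
gripper_force: 4.7
```

Request:
step_arm([
  [[0,0,0.05],[0,0,0],1],
  [[0,0,0.05],[0,0,0],1],
  [[0,0,0.05],[0,0,0],1],
])

```text
clock: 4.9
ee_pos: [481.8, -296.9, 208.9]
tcp_rot: [1.859, 2.519, 0.013]
contact_force: [-1.1, 6.3, 27.5]
grip_width: 0.001
gripper_force: 14.0
```

The force jumped from 10 to 27 N at z = 209, so the lever is on its stop. I lift away and head for the mirror, at (635,154.5).

Request:
step_arm([
  [[0,0,-0.15],[0,0,0],1],
  [[0,0,-0.3],[0,0,0],1],
  [[0,0,-0.5],[0,0,0],1],
  [[0,0,-0.7],[0,0,0],1],
  [[0,0,-0.9],[0,0,0],1],
  [[0,0,-1],[0,0,0],1],
])

```text
clock: 5.4
ee_pos: [479.4, -297.7, 305.8]
tcp_rot: [1.862, 2.52, 0.006]
contact_force: [2.9, -0.5, 1.3]
grip_width: 0.0
gripper_force: 1.2
```

Request:
step_arm([
  [[0,0,-0.2],[0,0,0],1],
  [[0,0,-0.4],[0,0,0],1],
  [[0,0,-0.6],[0,0,0],1],
  [[0,0,-0.6],[0,0,0],1],
])

```text
clock: 5.73
ee_pos: [477.3, -299.0, 365.5]
tcp_rot: [1.865, 2.519, 0.002]
contact_force: [0.5, -0.4, -0.3]
grip_width: 0.001
gripper_force: 0.0
```

Request:
step_arm([
  [[1,0,0],[0,0,0],1],
  [[1,0,0],[0,0,0],1],
  [[1,0,0],[0,0,0],1],
])

```text
clock: 5.98
ee_pos: [445.7, -197.0, 360.0]
tcp_rot: [-1.86, -2.524, -0.004]
contact_force: [-0.1, 0.9, 0.5]
grip_width: -0.0
gripper_force: 0.0
```

Request:
step_arm([
  [[1,0.5,0],[0,0,0],1],
  [[1,0.5,0],[0,0,0],1],
  [[1,0.5,0],[0,0,0],1],
  [[1,0.5,0],[0,0,0],1],
])

```text
clock: 6.32
ee_pos: [466.6, -83.6, 360.0]
tcp_rot: [-1.85, -2.533, -0.005]
contact_force: [0.5, 0.5, -0.7]
grip_width: 0.001
gripper_force: 0.0
```

Run:
```python
from m import *
im,d=snap('scene','s2');snap('top','t2')
P,u,v=cloud('top','t2',(0,150,60),(5,255,255),(405,220,440,260));print('pad',len(P),np.median(P,axis=0),u.mean(),v.mean())
o=get_obs();print(o['clock'],o['ee_pos'])
# scene difference around lever vs rest
a=cv2.imread('pics/s0.png').astype(int)
print(abs(a-im)[160:182,188:212].mean())
f=np.radians(16.7);a=(f+np.pi/2)/2;T=R.from_rotvec(np.pi*np.array([np.cos(a),np.sin(a),0]))
print(delta((635,154.5,290),T))
```

```text
pad 202 [ 483.6 -293.1  313.7] 420.51485148514854 235.3019801980198
6.4167 [465.4 -90.9 360.5]
1.8453282828282829
(array([1.8, 2.3, 0.7]), array([-0., -0.,  0.]))
```

The lever pad is back at z 313.7, so it has fully returned. On to the mirror, opening the fingers on the way.

Request:
step_arm([
  [[0.9,0.9,0],[0,0,0],0],
  [[0.9,0.9,0],[0,0,0],0],
  [[0.9,0.9,0],[0,0,0],0],
  [[0.9,0.9,0],[0,0,0],0],
])

```text
clock: 6.75
ee_pos: [528.3, 27.9, 359.6]
tcp_rot: [-1.855, -2.531, -0.005]
contact_force: [0.8, 2.0, 0.3]
grip_width: 0.57
gripper_force: 0.0
```

Request:
step_arm([
  [[0.9,0.9,0.2],[0,0,0],0],
  [[0.9,0.9,0.2],[0,0,0],0],
  [[0.9,0.9,0.2],[0,0,0],0],
  [[0.9,0.9,0.2],[0,0,0],0],
])

```text
clock: 7.08
ee_pos: [586.7, 139.9, 337.5]
tcp_rot: [-1.856, -2.528, -0.001]
contact_force: [0.8, 1.2, -1.1]
grip_width: 1.0
gripper_force: 0.0
```

Request:
step_arm([
  [[0,0.5,0.5],[0,0,0],0],
  [[0,0.5,0.5],[0,0,0],0],
  [[0,0.5,0.5],[0,0,0],0],
  [[0,0.5,0.5],[0,0,0],0],
  [[0,0.5,0.5],[0,0,0],0],
  [[0,0.5,0.5],[0,0,0],0],
])

```text
clock: 7.58
ee_pos: [634.0, 144.3, 293.2]
tcp_rot: [1.873, 2.519, 0.002]
contact_force: [0.1, 0.1, 0.3]
grip_width: 1.003
gripper_force: 0.0
```

Run:
```python
from m import *
im,d=snap('scene','s3')
o=get_obs();print(o['clock'],o['ee_pos'],o['joint_pos'])
f=np.radians(16.7);a=(f+np.pi/2)/2;T=R.from_rotvec(np.pi*np.array([np.cos(a),np.sin(a),0]))
print(delta((635,154.5,200),T))
cv2.imwrite('pics/cs3.png',cv2.resize(im[110:260,340:470],None,fx=4,fy=4,interpolation=cv2.INTER_CUBIC))
# pointer bearing at rest, from the top view before
for p in ((225+157/6,105+315/6),(225+178/6,105+393/6)):
    q=atz('top',*p,15)-[635.3,154.5,15];print(q,np.degrees(np.arctan2(q[1],q[0])))
```

```text
7.6333 [634.  144.6 293.4] [-0.5  0.6  0.4  1.3 -0.2  1.3  0.2]
(array([0.1, 0. , 0.9]), array([0., 0., 0.]))
[85.9 26.3  0. ] 16.999809590975406
[44.1 13.6  0. ] 17.179080199044204
```

View pics/cs3.png

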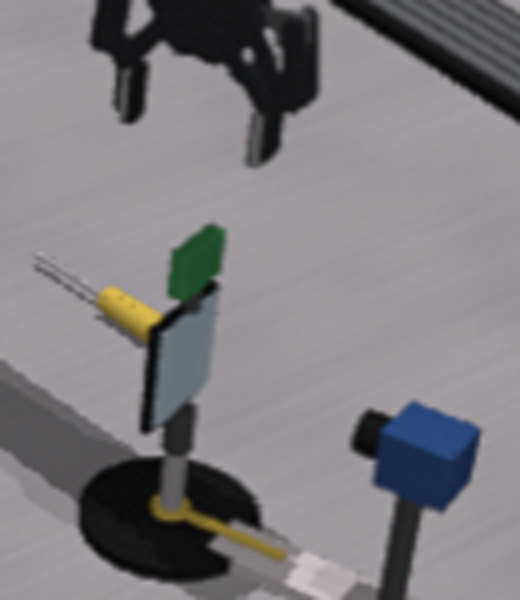

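The fingers straddle the bar's line: their midpoint is at (190,140) and the bar at (197,262). The remaining shift is +10 mm along tool x, and the pointer at rest bears 17.0°. I descend, then close.

Request:
step_arm([
  [[0.1,0,0.2],[0,0,0],0],
  [[0.1,0,0.4],[0,0,0],0],
  [[0.1,0,0.6],[0,0,0],0],
  [[0.1,0,0.8],[0,0,0],0],
  [[0.1,0,0.93],[0,0,0],0],
  [[0.1,0,0.93],[0,0,0],0],
  [[0.1,0,0.93],[0,0,0],0],
])

```text
clock: 8.22
ee_pos: [630.9, 155.1, 199.3]
tcp_rot: [1.873, 2.522, 0.001]
contact_force: [0.9, -0.7, 0.2]
grip_width: 1.002
gripper_force: 0.0
```

Request:
step_arm([
  [[0,0,0],[0,0,0],0.5],
  [[0,0,0],[0,0,0],0.7],
  [[0,0,0],[0,0,0],1],
  [[0,0,0],[0,0,0],1],
  [[0,0,0],[0,0,0],1],
  [[0,0,0],[0,0,0],1],
  [[0,0,0],[0,0,0],1],
  [[0,0,0],[0,0,0],1],
])

```text
clock: 8.88
ee_pos: [635.7, 156.7, 199.3]
tcp_rot: [1.866, 2.517, 0.013]
contact_force: [11.2, 2.4, -3.4]
grip_width: 0.158
gripper_force: 60.1
```

Run:
```python
from m import *
im,d=snap('scene','s4')
o=get_obs();print(o['clock'],o['ee_pos'],o['contact_force'],o['torque'],o['gripper_force'],o['grip_width'])
Y=R.from_rotvec(o['tcp_rot']).as_matrix()[:,1];print(np.degrees(np.arctan2(Y[1],Y[0])).round(2))
cv2.imwrite('pics/cs4.png',cv2.resize(im[110:260,340:470],None,fx=4,fy=4,interpolation=cv2.INTER_CUBIC))
```

```text
8.9333 [635.7 156.7 199.3] [11.   2.3 -2.4] [ 0.4 -1.2  0.1] 60.085662603378296 0.1545154979076181
16.89
```

View pics/cs4.png

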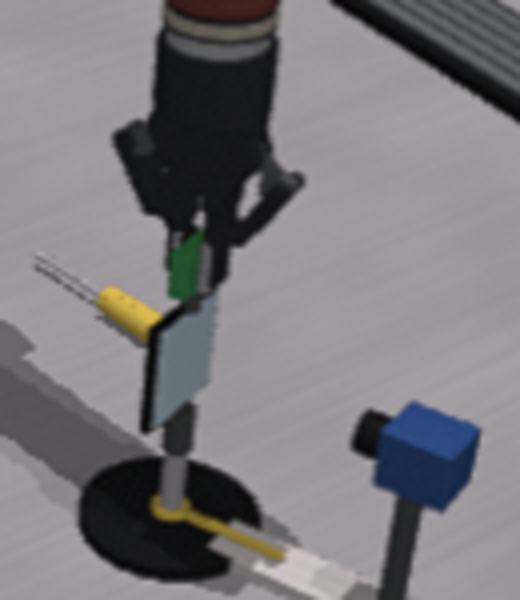

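The bar is gripped at 60 N and the fingers close around it. I turn clockwise most of the way, easing the 5 mm side load.

Request:
step_arm([
  [[0,0.04,0],[0,0,0.04],1],
  [[0,0.04,0],[0,0,0.08],1],
  [[0,0.04,0],[0,0,0.12],1],
  [[0,0.04,0],[0,0,0.17],1],
  [[0,0.04,0],[0,0,0.22],1],
  [[0,0.04,0],[0,0,0.27],1],
  [[0,0.04,0],[0,0,0.32],1],
  [[0,0.04,0],[0,0,0.37],1],
  [[0,0.04,0],[0,0,0.42],1],
  [[0,0.04,0],[0,0,0.47],1],
  [[0,0.04,0],[0,0,0.51],1],
  [[0,0.04,0],[0,0,0.55],1],
])

```text
clock: 9.93
ee_pos: [636.4, 156.6, 199.2]
tcp_rot: [2.756, 1.503, 0.005]
contact_force: [3.5, 0.5, 1.9]
grip_width: 0.158
gripper_force: 61.0
```

Request:
step_arm([
  [[0,0,0],[0,0,0],1],
  [[0,0,0],[0,0,0],1],
  [[0,0,0],[0,0,0],1],
])

```text
clock: 10.18
ee_pos: [636.4, 156.6, 199.3]
tcp_rot: [2.754, 1.509, 0.006]
contact_force: [4.4, -0.4, 3.6]
grip_width: 0.16
gripper_force: 61.2
```

Run:
```python
from m import *
im,d=snap('scene','s5');t,_=snap('top','t5')
o=get_obs();print(o['clock'],o['ee_pos'],o['contact_force'],o['torque'],o['gripper_force'],o['grip_width'])
Y=R.from_rotvec(o['tcp_rot']).as_matrix()[:,1];print(np.degrees(np.arctan2(Y[1],Y[0])).round(2))
def z(i,x,y,w,h,k):return cv2.resize(i[y:y+h,x:x+w],None,fx=k,fy=k,interpolation=cv2.INTER_CUBIC)
cv2.imwrite('pics/c5.png',np.hstack([z(im,340,140,100,130,4),z(t,225,150,80,104,5)]))
```

```text
10.2833 [636.4 156.6 199.2] [4.8 1.  3. ] [-0.  -0.9  0.2] 61.246511936187744 0.15355988150771957
-32.6
```

View pics/c5.png

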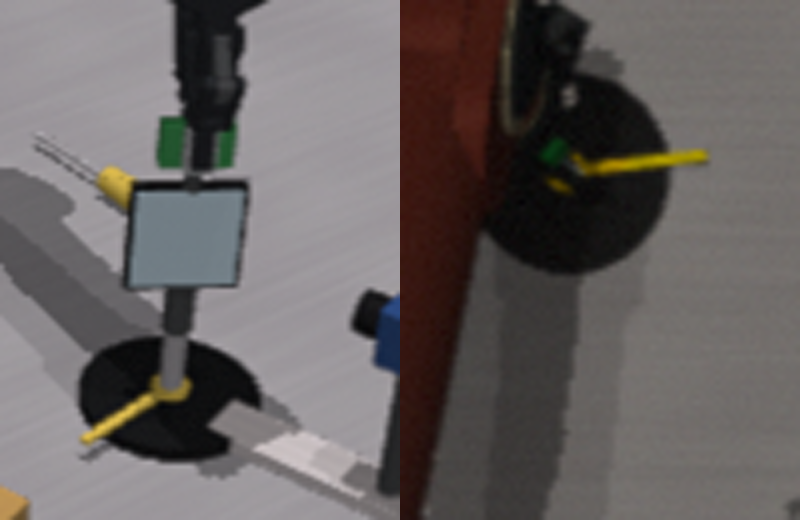

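The pointer is clearly visible: in the top view it runs from about (262,183) to (286.5,181), and in the scene view from (383,237) to (361,249). I'll fit its bearing in both views.

```bash
cat > p.py <<'E'
from m import *
def bearing(n,f,box,z=14):
    im=cv2.imread(f'pics/{f}.png');m=mask(im,(22,140,70),(34,255,255));x0,y0,x1,y1=box
    v,u=np.nonzero(m[y0:y1,x0:x1]);P=np.array([atz(n,a+x0,b+y0,z) for a,b in zip(u,v)],np.float32)[:,:2]
    l=cv2.fitLine(P,cv2.DIST_HUBER,0,.01,.01).ravel();t=(P-l[2:])@l[:2]
    tip=P[np.argsort(np.hypot(*(P-[635.3,154.5]).T))[-5:]].mean(0);q=tip-[635.3,154.5]
    b=np.degrees(np.arctan2(l[1],l[0]));w=np.degrees(np.arctan2(q[1],q[0]))
    b=w+(b-w+90)%180-90
    print(n,f,len(P),'line',b.round(2),'tip from axis',w.round(2),np.hypot(*q).round(1))
E
python3 - <<'E'
from p import *
bearing('top','t0',(246,155,258,172));bearing('scene','s0',(390,236,412,252))
bearing('top','t5',(264,178,290,186));bearing('scene','s5',(358,238,379,254))
for d in((653,-218),(652,-216),(654,-221)):print(np.degrees(np.arctan2(d[1]-154.5,d[0]-635.3)))
E
```

```text
top t0 29 line 18.13 tip from axis 18.94 86.5
scene s0 48 line 17.22 tip from axis 20.01 82.6
top t5 61 line -81.55 tip from axis -80.83 83.4
scene s5 72 line -80.44 tip from axis -82.51 82.7
-87.2795353650452
-87.41918405507109
-87.14901024643098
```

The pointer bears about −81.3° and needs −87.3°, so the mirror turns another 3°.

Request:
step_arm([
  [[0,0,0],[0,0,0.015],1],
  [[0,0,0],[0,0,0.033],1],
  [[0,0,0],[0,0,0.033],1],
  [[0,0,0],[0,0,0.033],1],
  [[0,0,0],[0,0,0.033],1],
  [[0,0,0],[0,0,0.033],1],
])

```text
clock: 10.78
ee_pos: [636.4, 156.6, 199.2]
tcp_rot: [2.793, 1.435, 0.006]
contact_force: [5.3, 1.1, 3.0]
grip_width: 0.155
gripper_force: 61.3
```

Run:
```python
from p import *
snap('scene','s6');snap('top','t6')
bearing('top','t6',(264,176,290,192));bearing('scene','s6',(352,238,379,258))
# extra averaging views
for i in(7,8):
    snap('scene',f's{i}');snap('top',f't{i}');bearing('top',f't{i}',(264,176,290,192));bearing('scene',f's{i}',(352,238,379,258))
o=get_obs();Y=R.from_rotvec(o['tcp_rot']).as_matrix()[:,1];print(np.degrees(np.arctan2(Y[1],Y[0])).round(2),o['clock'],o['contact_force'],o['gripper_force'])
```

```text
top t6 49 line -87.87 tip from axis -86.65 85.2
scene s6 73 line -87.99 tip from axis -89.27 81.1
top t7 48 line -89.0 tip from axis -87.05 84.0
scene s7 73 line -87.99 tip from axis -89.27 81.1
top t8 48 line -88.88 tip from axis -86.65 85.2
scene s8 73 line -87.99 tip from axis -89.27 81.1
-35.6 11.0833 [5.7 0.1 3.6] 61.26989006996155
```

The pointer is now at −88.0°. I back off a third of a degree, let it settle and hand in.

Request:
step_arm([
  [[0,0,0],[0,0,-0.004],1],
  [[0,0,0],[0,0,-0.004],1],
  [[0,0,0],[0,0,-0.004],1],
  [[0,0,0],[0,0,-0.004],1],
  [[0,0,0],[0,0,-0.004],1],
  [[0,0,0],[0,0,-0.004],1],
])

```text
clock: 11.58
ee_pos: [636.4, 156.6, 199.3]
tcp_rot: [2.788, 1.444, 0.006]
contact_force: [5.8, 0.6, 3.5]
grip_width: 0.152
gripper_force: 61.3
```

Run:
```python
from p import *
snap('scene','s9');snap('top','t9')
bearing('top','t9',(264,176,290,192));bearing('scene','s9',(352,238,379,258))
o=get_obs();Y=R.from_rotvec(o['tcp_rot']).as_matrix()[:,1];print(np.degrees(np.arctan2(Y[1],Y[0])).round(2),o['gripper_force'])
print(sign_off())
```

```text
top t9 61 line -88.36 tip from axis -85.33 84.7
scene s9 71 line -86.38 tip from axis -88.8 81.6
-35.24 61.26923739910126
the job is handed in; nothing more can be done
None
```

The job is handed in: the lever was pushed to its stop and sprang fully back, and the arm still holds the mirror bar with the sight line at about −87.4° against −87.3° to the dial (camera fits ±1°; no verdict was returned).

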